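# Ratchet a mortar prism tight in its clamp

### The job

Tighten the ratchet clamp that has a grey mortar prism lying under its screw: swing its lever by the red knob, back and forth between the two stop pins, until the pressing foot is down hard on the prism, then let go. Leave the empty clamp alone.

Things in the scene. Friction and masses are not known exactly. Their poses are not given: they have to be found in the camera images.
- loaded_hub (a point): Point on the vertical screw axis of the fixed clamp that holds the prism, 154 mm above the worktop, as high as the knob's centre. z up; the lever at its middle points to this frame's -x, roughly at the robot (clamp yaw within 0.2 rad). Blue base 120x140 mm, blue beam 34x140, top at 100 mm; ratchet wheel; lever top at 127 mm; hub, pawl and stop pins reach 143 mm, all within 45 mm of the axis.
- loaded_knob (a point): Centre of the red upright knob at the end of the loaded clamp's lever: 22 mm thick, 45 mm tall (129 to 174 mm above the worktop), 115 mm from the screw axis. It spins freely on its pin, so a hand may hold it without turning; its own yaw means nothing. The lever swings level, 0.8 rad (46 degrees) to each side of its middle, where stop pins block it, and stays where it is left.
- loaded_screw (a joint): Screw angle, rad: 0 to 0.4 at the start, 2.6 when the foot is hard on the prism (3.5 mm down per rad). Knob swung clockwise from above (robot's left) tightens, 3 to 7 N at the knob; swung back it clicks over teeth of 0.42 rad, 1 to 3 N, the screw stays; then up to 0.42 rad of play. A full swing back and forth gains 3 teeth, 1.26 rad. When tight a clutch slips: more swings do no harm.
- prism_center (a point): Centre of the grey mortar prism, 40x64x40 mm, lying loose on the loaded clamp's base plate (14 mm thick) between two low guide strips, under the foot; its ends stick out before and behind the beam.
- spare_knob (a point): Centre of the red knob of the second clamp, identical but with nothing under its foot; not to be moved. Which clamp stands left and which right varies.
There are look-alikes about, which are no part of the job. What is shaped like the part that bears prism_center but green is not meant.

How it is judged:
At the end, for the whole second after the job is handed in: The screw of the clamp with the prism is tight (at least 2.35 of 2.6 rad, the foot within 1 mm of its end on the prism) and the prism still lies under the foot (its centre within 15 mm of the screw axis) (value of joint loaded_screw above 2.35 rad and horizontal distance between prism_center and loaded_hub below 0.015 m); the robot touches nothing.
It fails at once if the lever of the empty clamp is swung (its knob moved more than 20 mm) (distance of spare_knob from where it was at the start of the episode above 0.02 m).
It also fails if it takes over 50 s, if anything falls off the work surface, if the arm or the gripper's body presses on something with over 40 N, if the wrist force passes 120 N, or if a joint passes its speed limit or range.

### The arm

A 6-joint arm with a two-finger parallel gripper is mounted at the origin on a cart in front of the work surface, level with it; the furniture and walls round the work are solid. World frame = base frame: x ahead of the robot, y to its left, z up, the work surface at z = 0. Lengths are in m, angles in rad, forces in N, time in s.
With the tool pointing down it reaches from about 0.25 to 0.8 m from the base axis. Payload 8.5 kg.
Tool frame: the origin (TCP) lies between the finger pads; the fingertips stand manip.tcp_to_tips ahead of it and the grasp point (between the pads) is the TCP (manip.tcp_to_tips is the distance from the TCP to the fingertips, in m); x points along the fingers, z is the direction in which the jaws open and shut, and the axes are right-handed (so a half turn about x gives the same grasp; the last joint's range is limited). The gripper opens to 85 mm and grips with 20 to 120 N. Pads are 22 mm wide; open, the fingers measure 114 mm over their backs; the gripper's body (76 mm by 85 mm) begins 54 mm behind the grasp point. The pads swing forward as they close: fully open they stand 13 mm farther back than shut.
Start: joints at [-1.197, 0.238, -0.013, 1.319, 0, 1.571], TCP at [0.192, -0.489, 0.25] pointing down, gripper open.
Joint ranges: [-2.66, 2.66], [-1.03, 1.9], [-1.14, 1.46], [-1.82, 2.27], [-1.45, 1.34], [-3.14, 3.14]. Speed limits (rad/s): [2.22, 2.22, 2.79, 3.14, 3.14, 3.14].

### API

Orientations are given as a unit quaternion [w, x, y, z].
In Python, from plant import manip, vision gives the robot as it stands.
- The arm moves only by the tool send_rows, never from a script. Its argument "steps" is a list of rows, each a list of 4 numbers: the shift along the tool's x, y, z in m, then the turn about the tool's x in degrees. A call has 1 to 10 rows; each row shifts and turns the commanded pose from where the row before left it, along the tool's axes as they then stand; what a row does not reach is not made up. A row lasts 1/12 s, in which the tool goes at most 41.7 mm and 7.16 degrees, less where a joint would pass 70% of its speed; a pose out of reach is approached as far as the arm can. A call with a gripper value outside its range is refused whole. "jaw" is the finger opening in m, from 0 to 0.0854, set as the call begins (left out, the last holds). The fingers move at their own pace and stop on an object; "grip_force" is the grip in N (left out, the last holds). Time passes only in rows, so rows that do not move let the fingers close. It gives the time, the measured TCP pose, the force and the opening at its end, in the units of the state.
- manip.read_state(): the state, without advancing time (a new reading comes with each control period).
- vision.snapshot(name): name is "scene" or "top" or "wrist"; returns (picture, depth): 420x560x3 uint8, red, green, blue; 420x560 float32, m along the optical axis (not along the pixel's ray), 0 where there is no reading.
- vision.camera_model(name): a dict with "K" (3x3 intrinsics, pixels), "k1" (the pictures are not rectified: a ray, as slopes to the right and down, at radius r is drawn at 1 + k1 r^2 times it, then the intrinsics apply), "R" (3x3) and "t" (3): a world point X has camera coordinates R X + t. Camera axes: x right, y down, z forward; pixel columns grow to the right and rows downward; lengths in m; the calibration is good to about 2 mm. A picture is of the moment at which its call begins: read the wrist's pose just before it. camera_model takes no time and is no camera call; for the wrist camera it gives the pose at the moment of the call.
- manip.hand_in(): hands the job in, once; it reports no verdict.
Trained networks look in the newest picture that a camera, given by its name, has taken for a name from the list of things; names that differ only in an ending like _2 or _b are one class to them, and where a whole thing is asked for, a point or a joint stands for the part that bears it (a point fixed in the world has none). Each returns a list of dicts, best first, with "p" (0 to 1); they miss things now and then, are a little off and sometimes report something else, mostly with a low value. They report only what shows in the picture. A call takes as long as a camera call. They do not tell look-alikes from the thing itself.
- vision.boxes_of(target, camera): "rect" ([left, top, width, height] in pixels, round what is visible of it).
- vision.outline_of(target, camera): "region" (420x560 bool, what is visible of it) and "rect" ([left, top, width, height] in pixels, round what is visible of it).
The state is a dict: "clock": time; "joint_pos": joint angles; "joint_vel": joint speeds; "joint_efforts": joint torques, N m; "ee_pos": TCP position; "eef_rot": TCP orientation; "ft_force": force on the tool from outside, world axes, zero at the start; "moment": the same for the moment, N m; "opening": finger opening in m.
Only numpy, scipy, OpenCV 4.12 (cv2) and the standard library are available. Lean on these libraries where they do the work, as an engineer would, in place of code of your own. Each camera call takes 0.05 s, during which the arm holds its last target.

## Working session

There is one attempt and no reset: what is moved stays moved. The work goes in short steps, Python scripts to look and compute and a tool call to move; the robot and the scene stay as the last step left them, time stands still between calls to the robot, and variables do not carry over. Pictures are saved under pics/ and viewed, and the job is handed in when it is done.

Besides the shell and the picture viewer there is one more tool, called after "Emit:" in YAML: its name, and indented under it one key for each argument. send_rows: Moves the arm, as the interface text tells. Its arguments: {"type":"object","properties":{"steps":{"type":"array"},"jaw":{"type":"number"},"grip_force":{"type":"number"}},"required":["steps"]}

```bash
mkdir -p pics; ls; cat > h.py <<'E'
import numpy as np, cv2
from plant import manip, vision
def save(name,fn):
    p,d=vision.snapshot(name); cv2.imwrite('pics/'+fn,p[:,:,::-1]); return p,d
def world(cam,u,v,z=None,d=None):
    m=vision.camera_model(cam);K=np.array(m['K']);R=np.array(m['R']);t=np.array(m['t'])
    n=cv2.undistortPoints(np.array([[[u,v]]],float),K,np.array([m['k1'],0,0,0.]))[0,0] if False else None
    xd=np.array([(u-K[0,2])/K[0,0],(v-K[1,2])/K[1,1]]);x=xd.copy()
    for _ in range(30): x=xd/(1+m['k1']*(x@x))
    ray=R.T@np.array([x[0],x[1],1.]);c=-R.T@t
    s=d if d is not None else (z-c[2])/ray[2]
    return c+s*ray
E
python3 - <<'E'
from h import *
print(manip.read_state()); print(manip.tcp_to_tips)
D={}
for c in ('scene','top'):
    p,d=save(c,c+'0.png'); np.save(c+'0.npy',d)
    for t in ('loaded_knob','prism_center'):
        for b in vision.boxes_of(t,c): 
            r=b['rect'];u=r[0]+r[2]/2;v=r[1]+r[3]/2
            print(c,t,np.round(r,1),round(b['p'],2),world(c,u,v,d=float(d[int(v),int(u)])).round(3))
E
```

```text
pics
{'clock': 0.0, 'joint_pos': array([-1.19702600e+00,  2.38760431e-01, -1.42268962e-02,  1.31923445e+00,
        1.11995853e-05,  1.57080304e+00]), 'joint_vel': array([-8.32912775e-04, -5.38388506e-04, -9.67072283e-04, -2.35403225e-04,
        9.21591015e-05, -1.38686044e-03]), 'joint_efforts': array([-1.04865303e-04, -5.38783658e+01,  3.46441627e+01,  1.82624365e-02,
        6.78733886e-05, -1.41769370e-07]), 'ee_pos': array([ 0.19155256, -0.48838769,  0.24969895]), 'eef_rot': array([ 0.58377784,  0.39868334,  0.58460612, -0.39810891]), 'ft_force': array([ 0.38181078, -0.39291636, -0.28018841]), 'moment': array([ 0.0046007 , -0.02776753,  0.03637651]), 'opening': 0.08501243112538047}
0.019
scene loaded_knob [249.  258.7  14.   22.2] 0.51 [0.487 0.174 0.155]
scene prism_center [150.8 242.6  25.   25.9] 0.89 [0.774 0.253 0.03 ]
scene prism_center [280.8 295.8  30.1  32.6] 0.82 [0.422 0.119 0.042]
scene prism_center [387.2 191.7   9.8  23.6] 0.7 [ 0.457 -0.214  0.159]
scene prism_center [368.1 242.1  29.2  25.7] 0.63 [ 0.427 -0.171  0.036]
scene prism_center [240.3 266.8  27.1  22.6] 0.5 [0.558 0.13  0.045]
top loaded_knob [184.1 259.6  15.3   9.4] 0.69 [0.487 0.162 0.175]
top prism_center [159.2 138.3  32.9  23.3] 0.93 [0.79  0.245 0.04 ]
top prism_center [336.9 275.7  22.8  28.6] 0.89 [ 0.435 -0.184  0.042]
top prism_center [213.3 270.3  28.2  32.9] 0.73 [0.444 0.104 0.041]
top prism_center [216.8 229.7  16.1   9.9] 0.5 [0.568 0.112 0.052]
```

View pics/scene0.png

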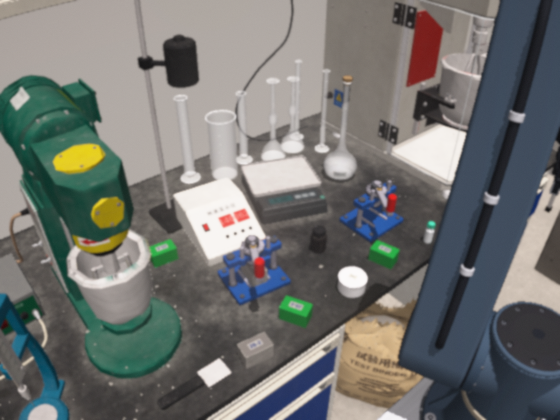

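View pics/top0.png

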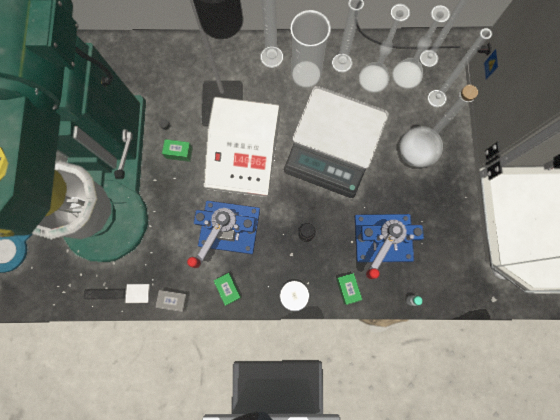

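The two clamps are at about (228,227) and (388,238) in the top view. I'll zoom in on both to see which one holds the grey prism.

```bash
python3 - <<'E'
import cv2,numpy as np
t=cv2.imread('pics/top0.png');s=cv2.imread('pics/scene0.png')
f=lambda im,x,y,w=80,h=75:cv2.resize(im[y:y+h,x:x+w],(400,300),interpolation=cv2.INTER_CUBIC)
a=np.hstack([f(t,185,195),f(t,348,205)]);b=np.hstack([f(s,213,227),f(s,330,170)])
cv2.imwrite('pics/z0.png',np.vstack([a,b]))
E
```

```text
(no output)
```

View pics/z0.png

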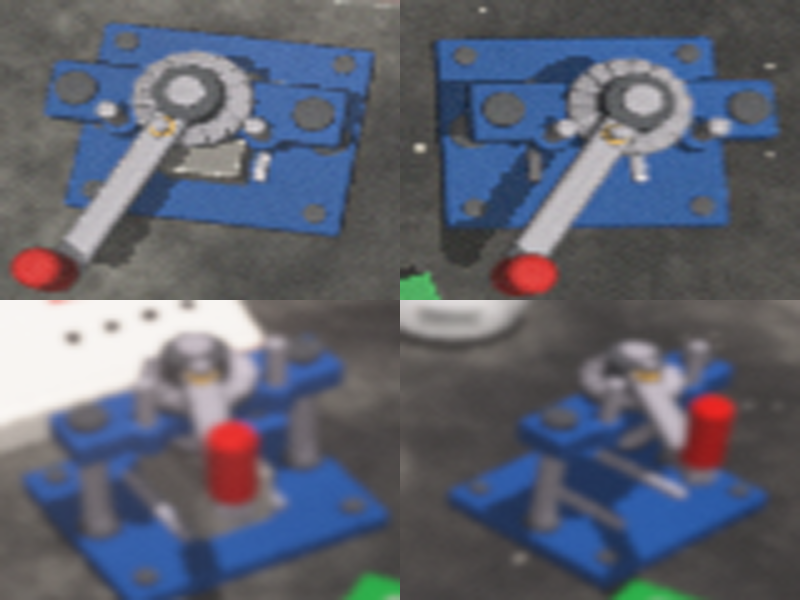

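The left clamp is loaded: grey prism under its beam, visible at zoom (210,160) top-left and (200,500) bottom-left. The right one is empty. Next I'll measure the hub, knob and yaw.

```bash
python3 - <<'E'
from h import *
t=cv2.imread('pics/top0.png'); d=np.load('top0.npy')
hsv=cv2.cvtColor(t,cv2.COLOR_BGR2HSV)
m=((hsv[...,0]<8)|(hsv[...,0]>172))&(hsv[...,1]>150)&(hsv[...,2]>60)
X=[]
for (x0,x1,y0,y1) in [(175,215,245,280),(355,395,260,285)]:
    P=[world('top',u,v,d=float(d[v,u])) for v in range(y0,y1) for u in range(x0,x1) if m[v,u] and d[v,u]>0]
    P=np.array(P); q=P[P[:,2]>np.median(P[P[:,2]>.15][:,2])-.004]; print('knob',len(P),len(q),q.mean(0).round(4),q.min(0).round(4),q.max(0).round(4))
# hub region
for (x0,x1,y0,y1) in [(195,260,195,260),(350,425,210,265)]:
    P=np.array([list(world('top',u,v,d=float(d[v,u])))+[u,v] for v in range(y0,y1) for u in range(x0,x1) if d[v,u]>0 and not m[v,u]])
    for lo,hi in [(.137,.15),(.118,.137),(.095,.104)]:
        q=P[(P[:,2]>lo)&(P[:,2]<hi)]; print(lo,len(q),q[:,:3].mean(0).round(4),q.min(0).round(3),q.max(0).round(3))
    q=P[(P[:,2]>.095)&(P[:,2]<.104)][:,:2]; 
    print(cv2.minAreaRect(q.astype(np.float32)))
    b=hsv
    bl=np.array([r for r in P if 100<hsv[int(r[4]),int(r[3]),0]<125 and hsv[int(r[4]),int(r[3]),1]>120 and .005<r[2]<.02])
    print('base',cv2.minAreaRect(bl[:,:2].astype(np.float32)))
for u,v in [(193,262),(222.5,218.5)]: print(world('top',u,v,z=.174 if u<200 else .143))
for x in ('top','scene'):
  mm=vision.camera_model(x); print(-np.array(mm['R']).T@np.array(mm['t']))
print(manip.read_state()['clock'])
E
```

```text
knob 76 69 [0.4936 0.1616 0.1743] [0.4855 0.1532 0.1706] [0.5027 0.1708 0.1778]
knob 84 73 [ 0.4674 -0.2188  0.1741] [ 0.4591 -0.2283  0.1703] [ 0.4756 -0.2097  0.1782]Traceback (most recent call last):
  File "<stdin>", line 11, in <module>
  File "h.py", line 6, in world
    m=vision.camera_model(cam);K=np.array(m['K']);R=np.array(m['R']);t=np.array(m['t'])
ValueError: time passes only in moves, steps and waits
```

```bash
python3 - <<'E'
s=open('h.py').read()
s=s.replace("    m=vision.camera_model(cam);K","    m=model(cam);K").replace("def world","_c={}\ndef model(c):\n    if c=='wrist' or c not in _c: _c[c]=vision.camera_model(c)\n    return _c[c]\ndef world")
open('h.py','w').write(s)
E
python3 - <<'E'
from h import *
t=cv2.imread('pics/top0.png'); d=np.load('top0.npy')
hsv=cv2.cvtColor(t,cv2.COLOR_BGR2HSV)
m=((hsv[...,0]<8)|(hsv[...,0]>172))&(hsv[...,1]>150)&(hsv[...,2]>60)
for (x0,x1,y0,y1) in [(195,262,195,260),(350,425,210,265)]:
    P=np.array([list(world('top',u,v,d=float(d[v,u])))+[u,v] for v in range(y0,y1) for u in range(x0,x1) if d[v,u]>0 and not m[v,u]])
    for lo,hi in [(.137,.15),(.118,.137),(.095,.104)]:
        q=P[(P[:,2]>lo)&(P[:,2]<hi)]; print(lo,len(q),q[:,:3].mean(0).round(4),q.min(0).round(3)[:2],q.max(0).round(3)[:2])
    q=P[(P[:,2]>.095)&(P[:,2]<.104)][:,:2]; 
    print(cv2.minAreaRect(q.astype(np.float32)))
    bl=np.array([r for r in P if 100<hsv[int(r[4]),int(r[3]),0]<125 and hsv[int(r[4]),int(r[3]),1]>120 and .005<r[2]<.02])
    print('base',cv2.minAreaRect(bl[:,:2].astype(np.float32)))
print(world('top',222.5,218.5,z=.143))
print(manip.read_state()['clock'])
E
```

```text
0.137 16 [0.5844 0.1129 0.1389] [0.572 0.102] [0.6   0.122]
0.118 491 [0.561  0.1247 0.1287] [0.502 0.072] [0.61  0.164]
0.095 393 [0.5933 0.1042 0.1004] [0.566 0.038] [0.62  0.177]
((0.5916030406951904, 0.10894297063350677), (0.14026130735874176, 0.0408325158059597), 81.60591125488281)
base ((0.594772458076477, 0.10818751901388168), (0.13832317292690277, 0.11876004189252853), 81.60480499267578)
0.137 19 [ 0.5543 -0.2744  0.1392] [ 0.543 -0.287] [ 0.568 -0.266]
0.118 442 [ 0.5383 -0.264   0.1292] [ 0.49  -0.319] [ 0.581 -0.224]
0.095 399 [ 0.5641 -0.2788  0.1003] [ 0.542 -0.352] [ 0.582 -0.212]
((0.5618816614151001, -0.2819433808326721), (0.14066804945468903, 0.04054466262459755), 89.57167053222656)
base ((0.5655123591423035, -0.2808721363544464), (0.11944989114999771, 0.1391414850950241), 0.2078617811203003)
[0.59063618 0.10497959 0.143     ]
0.3
```

```bash
cat >> h.py <<'E'
from scipy.spatial.transform import Rotation as Ro
def tool():
    s=manip.read_state(); q=s['eef_rot']; R=Ro.from_quat([q[1],q[2],q[3],q[0]]).as_matrix(); return s,R
HUB=np.array([.5925,.107])
def rep(goal=None):
    s,R=tool(); p=np.array(s['ee_pos']); r=p[:2]-HUB
    print('t',round(s['clock'],2),'p',p.round(4),'zyaw',np.degrees(np.arctan2(R[1,2],R[0,2])).round(1),'yyaw',np.degrees(np.arctan2(R[1,1],R[0,1])).round(1),'xaxis',R[:,0].round(3),'q',np.round(s['joint_pos'],2),'open',round(s['opening'],4),'F',np.round(s['ft_force'],1),'lever',np.degrees(np.arctan2(r[1],r[0])).round(1)%360,'rad',np.hypot(*r).round(4))
    if goal is not None: print('tool shift',(R.T@(np.array(goal)-p)).round(4))
E
python3 -c "
from h import *
rep([.4936,.1616,.25])"
```

```text
t 0.3 p [ 0.1917 -0.4886  0.2501] zyaw -68.6 yyaw 21.4 xaxis [-0.     0.001 -1.   ] q [-1.2   0.24 -0.01  1.32 -0.    1.57] open 0.0853 F [-0.   0.   1.3] lever 236.1 rad 0.7179
tool shift [ 3.000e-04  5.185e-01 -4.951e-01]
```

Emit:
send_rows:
  steps:
    - [0,0,0,-6.5]
    - [0,0,0,-6.5]
    - [0,0,0,-6.5]
    - [0,0,0,-6.5]
    - [0,0,0,-6.5]
    - [0,0,0,-6.5]
    - [0,0,0,-6.5]
    - [0,0,0,-6.5]
    - [0,0,0,-6.5]
    - [0,0,0,-6.5]
  jaw: 0.05

```text
clock: 1.13
ee_pos: [0.1917, -0.4887, 0.2502]
eef_rot: [0.707, 0.02, 0.707, -0.02]
ft_force: [-0.0, -0.1, 0.0]
opening: 0.0501
```

Emit:
send_rows:
  steps:
    - [0,0,0,-6.5]
    - [0,0,0,-6.5]
    - [0,0,0,-6.5]
    - [0,0,0,-6.5]
    - [0,0,0,-6.5]
    - [0,0,0,-6.5]
    - [0,0,0,-6.5]
    - [0,0,0,-6.5]
    - [0,0,0,-6.5]
    - [0,0,0,-6.5]

```text
clock: 1.97
ee_pos: [0.1917, -0.4887, 0.2502]
eef_rot: [0.607, -0.363, 0.607, 0.363]
ft_force: [0.2, 0.1, -0.8]
opening: 0.0499
```

Emit:
send_rows:
  steps:
    - [0,0.0023,0.035,0]
    - [0,0.0023,0.035,0]
    - [0,0.0023,0.035,0]
    - [0,0.0023,0.035,0]
    - [0,0.0023,0.035,0]
    - [0,0.0023,0.035,0]
    - [0,0.0023,0.035,0]
    - [0,0.0023,0.035,0]
    - [0,0.0023,0.035,0]
    - [0,0.0023,0.035,0]

```text
clock: 2.8
ee_pos: [0.3392, -0.1688, 0.2505]
eef_rot: [0.608, -0.361, 0.608, 0.361]
ft_force: [1.3, -0.6, -0.1]
opening: 0.0499
```

```bash
python3 -c "
from h import *
rep([.4936,.1616,.25])"
```

```text
t 2.8 p [ 0.3392 -0.1688  0.2505] zyaw 61.4 yyaw 151.4 xaxis [ 0.001 -0.    -1.   ] q [-0.46 -0.01 -0.31  1.28  0.    0.04] open 0.0499 F [ 1.3 -0.6 -0.1] lever 227.4 rad 0.3744
tool shift [0.0005 0.0226 0.364 ]
```

Emit:
send_rows:
  steps:
    - [0,0.0023,0.0364,0]
    - [0,0.0023,0.0364,0]
    - [0,0.0023,0.0364,0]
    - [0,0.0023,0.0364,0]
    - [0,0.0023,0.0364,0]
    - [0,0.0023,0.0364,0]
    - [0,0.0023,0.0364,0]
    - [0,0.0023,0.0364,0]
    - [0,0.0023,0.0364,0]
    - [0,0.0023,0.0364,0]

```text
clock: 3.63
ee_pos: [0.4933, 0.1622, 0.2503]
eef_rot: [0.608, -0.361, 0.608, 0.361]
ft_force: [0.1, -0.2, -0.1]
opening: 0.05
```

Emit:
send_rows:
  steps:
    - [0,0,0,0]
    - [0,0,0,0]
    - [0,0,0,0]

```text
clock: 3.88
ee_pos: [0.4924, 0.1601, 0.25]
eef_rot: [0.607, -0.361, 0.608, 0.361]
ft_force: [-0.3, 0.6, -0.0]
opening: 0.0497
```

```bash
python3 -c "
from h import *
rep([.4936,.1616,.158])
p,d=save('wrist','w1.png')
save('scene','s1.png')
"
```

```text
t 3.88 p [0.4924 0.1601 0.25  ] zyaw 61.5 yyaw 151.5 xaxis [-0.001 -0.001 -1.   ] q [ 0.31  0.23 -0.03  1.32 -0.    0.81] open 0.0497 F [-0.3  0.6 -0. ] lever 152.0 rad 0.1133
tool shift [ 0.092  -0.0004  0.0019]
```

View pics/w1.png

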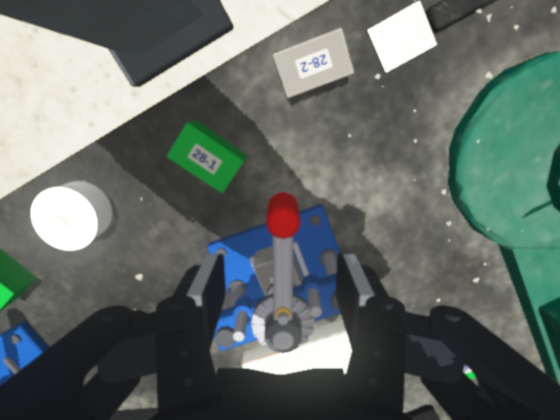

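View pics/s1.png

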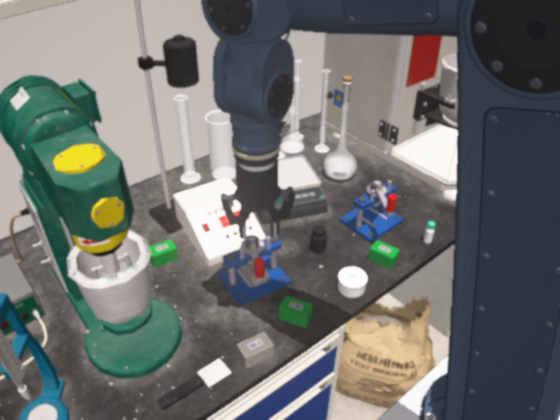

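The wrist view shows the knob top at about (284,205) and the hub at (284,330), centred between the fingers. I'll refine both positions from this picture before going down.

```bash
python3 - <<'E'
from h import *
mw=vision.camera_model('wrist')
import h; h.model=lambda c:mw
p,d=save('wrist','w2.png')
hsv=cv2.cvtColor(p,cv2.COLOR_RGB2HSV)
m=((hsv[...,0]<8)|(hsv[...,0]>172))&(hsv[...,1]>150)&(hsv[...,2]>60)
P=np.array([list(h.world('w',u,v,d=float(d[v,u])))+[v] for v in range(185,245) for u in range(260,310) if m[v,u] and d[v,u]>0])
print(P.min(0),P.max(0)); q=P[P[:,2]>.170]; print(len(q),q.mean(0))
c,r=cv2.minEnclosingCircle(q[:,:2].astype(np.float32)); print(c,r)
P=np.array([list(h.world('w',u,v,d=float(d[v,u])))+[u,v] for v in range(290,365) for u in range(240,330) if d[v,u]>0])
q=P[(P[:,2]>.134)&(P[:,2]<.16)];print(q.min(0),q.max(0),len(q))
q=P[(P[:,2]>.122)&(P[:,2]<.147)]; 
print(h.world('w',284,335,d=float(d[335,284])), cv2.minEnclosingCircle(q[:,:2].astype(np.float32)))
cv2.imwrite('pics/wz.png',cv2.resize(p[180:380,210:360,::-1],(600,800))[:600] if 0 else cv2.resize(p[185:365,200:370,::-1],None,fx=3.3,fy=3.3))
E
```

```text
[4.82003364e-01 1.18851737e-01 7.52064082e-04 1.92000000e+02] [5.35398826e-01 1.72875786e-01 1.74979634e-01 2.36000000e+02]
749 [4.92061441e-01 1.62363329e-01 1.72563018e-01 2.21395194e+02]
(0.49240848422050476, 0.16230283677577972) 0.010387377813458443
[5.70217603e-01 9.91341743e-02 1.34000934e-01 2.74000000e+02
 3.12000000e+02] [6.02412578e-01 1.21504833e-01 1.38076862e-01 2.93000000e+02
 3.48000000e+02] 287
[0.59028371 0.10939793 0.13371301] ((0.5825873613357544, 0.11063137650489807), 0.03712981566786766)
```

View pics/wz.png

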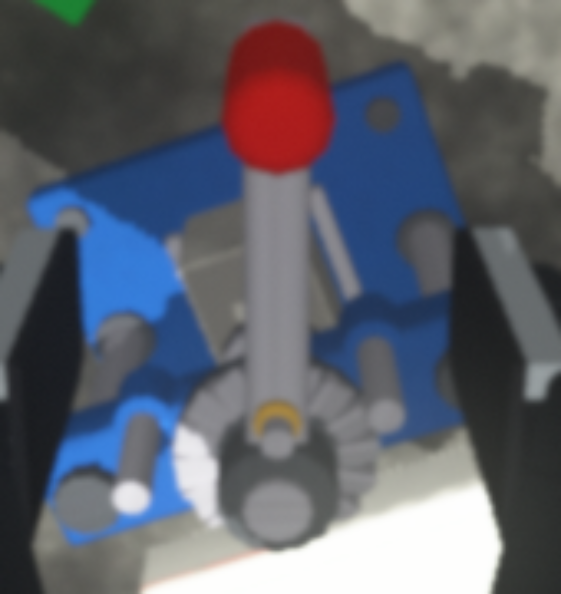

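Emit:
send_rows:
  steps:
    - [0,0.001,0.0016,0]
    - [0.023,0,0,0]
    - [0.023,0,0,0]
    - [0.023,0,0,0]
    - [0.023,0,0,0]
    - [0,0,0,0]
    - [0,0,0,0]

```text
clock: 4.62
ee_pos: [0.4921, 0.1615, 0.1582]
eef_rot: [0.607, -0.361, 0.609, 0.361]
ft_force: [0.1, -0.9, -0.1]
opening: 0.0503
```

Emit:
send_rows:
  steps:
    - [0,0,0,0]
    - [0,0,0,0]
    - [0,0,0,0]
    - [0,0,0,0]
    - [0,0,0,0]
    - [0,0,0,0]
  jaw: 0.015
  grip_force: 25

```text
clock: 5.12
ee_pos: [0.4936, 0.1623, 0.1599]
eef_rot: [0.609, -0.361, 0.607, 0.361]
ft_force: [0.1, -1.8, 6.8]
opening: 0.0208
```

```bash
python3 - <<'E'
from h import *
rep()
p,d=save('wrist','w3.png')
E
```

```text
t 5.12 p [0.4936 0.1623 0.1599] zyaw 61.4 yyaw 151.4 xaxis [ 0.003  0.001 -1.   ] q [ 0.32  0.27 -0.2   1.09 -0.    0.82] open 0.0208 F [ 0.1 -1.8  6.8] lever 150.8 rad 0.1133
```

View pics/w3.png

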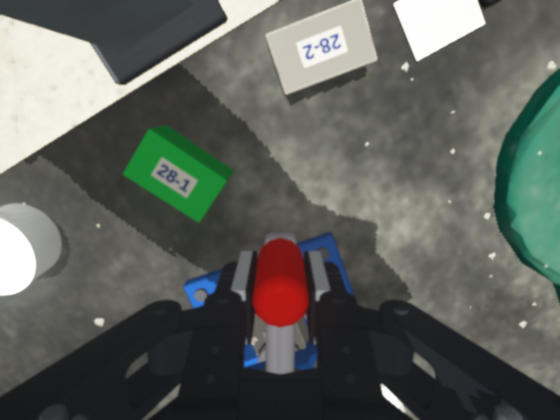

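Emit:
send_rows:
  steps:
    - [-0.001,-0.0003,0.008,4]
    - [0,-0.0003,0.008,4]
    - [0,-0.0003,0.008,4]
    - [0,-0.0003,0.008,4]
    - [0,-0.0003,0.008,4]
    - [0,-0.0003,0.008,4]
    - [0,-0.0002,0.004,2]
    - [0,0,0,0]
    - [0,0,0,0]

```text
clock: 5.92
ee_pos: [0.5268, 0.1999, 0.1601]
eef_rot: [0.673, -0.215, 0.674, 0.214]
ft_force: [-2.9, -3.9, 3.0]
opening: 0.0209
```

```bash
python3 - <<'E'
from h import *
rep()
E
```

```text
t 5.92 p [0.5268 0.1999 0.1601] zyaw 35.4 yyaw 125.4 xaxis [-0.001 -0.001 -1.   ] q [ 0.36  0.35 -0.09  1.13 -0.    1.32] open 0.0209 F [-2.9 -3.9  3. ] lever 125.3 rad 0.1138
```

Emit:
send_rows:
  steps:
    - [0,-0.0003,-0.008,-4]
    - [0,-0.0003,-0.008,-4]
    - [0,-0.0003,-0.008,-4]
    - [0,-0.0003,-0.008,-4]
    - [0,-0.0003,-0.008,-4]
    - [0,-0.0003,-0.008,-4]
    - [0,-0.0003,-0.008,-4]
    - [0,-0.0003,-0.008,-4]
    - [0,-0.0003,-0.008,-4]
    - [0,-0.0003,-0.008,-4]

```text
clock: 6.75
ee_pos: [0.4832, 0.136, 0.1601]
eef_rot: [0.559, -0.434, 0.558, 0.434]
ft_force: [1.4, 0.4, -0.3]
opening: 0.0212
```

```bash
python3 - <<'E'
from h import *
rep()
E
```

```text
t 6.75 p [0.4832 0.136  0.1601] zyaw 75.6 yyaw 165.6 xaxis [ 0.002  0.001 -1.   ] q [ 0.27  0.25 -0.24  1.08  0.    0.52] open 0.0212 F [ 1.4  0.4 -0.3] lever 165.2 rad 0.1131
```

Emit:
send_rows:
  steps:
    - [0,-0.0003,-0.008,-4]
    - [0,-0.0003,-0.008,-4]
    - [0,-0.0003,-0.008,-4]
    - [0,-0.0003,-0.008,-4]
    - [0,-0.0003,-0.008,-4]
    - [0,-0.0003,-0.008,-4]
    - [0,-0.0003,-0.008,-4]
    - [0,-0.0003,-0.008,-4]
    - [0,-0.0003,-0.008,-4]
    - [0,-0.0003,-0.008,-4]

```text
clock: 7.58
ee_pos: [0.491, 0.0578, 0.1601]
eef_rot: [-0.377, 0.599, -0.376, -0.598]
ft_force: [0.1, 2.2, 0.3]
opening: 0.0213
```

Emit:
send_rows:
  steps:
    - [0,-0.0003,-0.008,-4]
    - [0,-0.0003,-0.008,-4]
    - [0,-0.0003,-0.008,-4]
    - [0,0,0,0]
    - [0,0,0,0]

```text
clock: 8.0
ee_pos: [0.5033, 0.0379, 0.1601]
eef_rot: [0.314, -0.634, 0.312, 0.634]
ft_force: [-1.1, 5.4, 1.9]
opening: 0.021
```

```bash
python3 - <<'E'
from h import *
rep()
E
```

```text
t 8.0 p [0.5033 0.0379 0.1601] zyaw 127.4 yyaw -142.6 xaxis [ 0.001  0.002 -1.   ] q [ 0.07  0.25 -0.23  1.08  0.   -0.58] open 0.021 F [-1.1  5.4  1.9] lever 217.8 rad 0.1129
```

Emit:
send_rows:
  steps:
    - [0,-0.0003,0.008,4]
    - [0,-0.0003,0.008,4]
    - [0,-0.0003,0.008,4]
    - [0,-0.0003,0.008,4]
    - [0,-0.0003,0.008,4]
    - [0,-0.0003,0.008,4]
    - [0,-0.0003,0.008,4]
    - [0,-0.0003,0.008,4]
    - [0,-0.0003,0.008,4]
    - [0,-0.0003,0.008,4]

```text
clock: 8.83
ee_pos: [0.4797, 0.112, 0.1601]
eef_rot: [0.512, -0.488, 0.512, 0.487]
ft_force: [-1.2, -3.9, 2.3]
opening: 0.0213
```

Emit:
send_rows:
  steps:
    - [0,-0.0003,0.008,4]
    - [0,-0.0003,0.008,4]
    - [0,-0.0003,0.008,4]
    - [0,-0.0003,0.008,4]
    - [0,-0.0003,0.008,4]
    - [0,-0.0003,0.008,4]
    - [0,-0.0003,0.008,4]
    - [0,-0.0003,0.008,4]
    - [0,-0.0003,0.008,4]
    - [0,-0.0003,0.008,4]

```text
clock: 9.67
ee_pos: [0.5097, 0.1846, 0.1601]
eef_rot: [0.648, -0.283, 0.648, 0.283]
ft_force: [-2.7, -2.4, 3.9]
opening: 0.0211
```

Emit:
send_rows:
  steps:
    - [0,-0.0003,0.008,4]
    - [0,-0.0003,0.008,4]
    - [0,-0.0003,0.008,4]
    - [0,-0.0001,0.002,1]
    - [0,0,0,0]
    - [0,0,0,0]

```text
clock: 10.17
ee_pos: [0.5272, 0.2, 0.1599]
eef_rot: [0.674, -0.21, 0.677, 0.208]
ft_force: [-12.1, -7.8, 10.1]
opening: 0.021
```

```bash
python3 - <<'E'
from h import *
rep()
E
```

```text
t 10.17 p [0.5272 0.2    0.1599] zyaw 34.4 yyaw 124.4 xaxis [-0.004 -0.003 -1.   ] q [ 0.36  0.35 -0.09  1.14 -0.    1.33] open 0.021 F [-12.1  -7.8  10.1] lever 125.1 rad 0.1137
```

Emit:
send_rows:
  steps:
    - [0,-0.0003,-0.01,-5]
    - [0,-0.0003,-0.008,-4]
    - [0,-0.0003,-0.008,-4]
    - [0,-0.0003,-0.008,-4]
    - [0,-0.0003,-0.008,-4]
    - [0,-0.0003,-0.008,-4]
    - [0,-0.0003,-0.008,-4]
    - [0,-0.0003,-0.008,-4]
    - [0,-0.0003,-0.008,-4]
    - [0,-0.0003,-0.008,-4]

```text
clock: 11.0
ee_pos: [0.4833, 0.136, 0.1602]
eef_rot: [0.559, -0.433, 0.558, 0.434]
ft_force: [-1.3, 1.8, 2.6]
opening: 0.0208
```

Emit:
send_rows:
  steps:
    - [0,-0.0003,-0.008,-4]
    - [0,-0.0003,-0.008,-4]
    - [0,-0.0003,-0.008,-4]
    - [0,-0.0003,-0.008,-4]
    - [0,-0.0003,-0.008,-4]
    - [0,-0.0003,-0.008,-4]
    - [0,-0.0003,-0.008,-4]
    - [0,-0.0003,-0.008,-4]
    - [0,-0.0003,-0.008,-4]
    - [0,-0.0003,-0.008,-4]

```text
clock: 11.83
ee_pos: [0.4912, 0.0575, 0.1601]
eef_rot: [-0.377, 0.598, -0.377, -0.598]
ft_force: [-1.2, 1.0, 2.3]
opening: 0.021
```

Emit:
send_rows:
  steps:
    - [0,-0.0003,-0.008,-4]
    - [0,-0.0003,-0.008,-4]
    - [0,-0.0003,-0.008,-4]
    - [0,0,-0.001,0]
    - [0,0,0,0]

```text
clock: 12.25
ee_pos: [0.5035, 0.0376, 0.16]
eef_rot: [0.314, -0.633, 0.312, 0.635]
ft_force: [-7.0, 6.9, 6.3]
opening: 0.0209
```

```bash
python3 - <<'E'
from h import *
rep()
E
```

```text
t 12.25 p [0.5035 0.0376 0.16  ] zyaw 127.5 yyaw -142.5 xaxis [-0.001  0.003 -1.   ] q [ 0.07  0.25 -0.23  1.09  0.   -0.58] open 0.0209 F [-7.   6.9  6.3] lever 217.9 rad 0.1128
```

Emit:
send_rows:
  steps:
    - [0,-0.0003,0.009,4]
    - [0,-0.0003,0.008,4]
    - [0,-0.0003,0.008,4]
    - [0,-0.0003,0.008,4]
    - [0,-0.0003,0.008,4]
    - [0,-0.0003,0.008,4]
    - [0,-0.0003,0.008,4]
    - [0,-0.0003,0.008,4]
    - [0,-0.0003,0.008,4]
    - [0,-0.0003,0.008,4]

```text
clock: 13.08
ee_pos: [0.4798, 0.1119, 0.1601]
eef_rot: [0.512, -0.488, 0.513, 0.487]
ft_force: [-4.3, -4.2, 6.2]
opening: 0.0209
```

Emit:
send_rows:
  steps:
    - [0,-0.0003,0.008,4]
    - [0,-0.0003,0.008,4]
    - [0,-0.0003,0.008,4]
    - [0,-0.0003,0.008,4]
    - [0,-0.0003,0.008,4]
    - [0,-0.0003,0.008,4]
    - [0,-0.0003,0.008,4]
    - [0,-0.0003,0.008,4]
    - [0,-0.0003,0.008,4]
    - [0,-0.0003,0.008,4]

```text
clock: 13.92
ee_pos: [0.5096, 0.1844, 0.1601]
eef_rot: [0.647, -0.283, 0.649, 0.283]
ft_force: [-6.3, -3.2, 6.4]
opening: 0.0208
```

Emit:
send_rows:
  steps:
    - [0,-0.0003,0.008,4]
    - [0,-0.0003,0.008,4]
    - [0,-0.0003,0.008,4]
    - [0,-0.0001,0.002,1]
    - [0,0,0,0]
    - [0,0,0,0]

```text
clock: 14.42
ee_pos: [0.5272, 0.2, 0.1599]
eef_rot: [0.673, -0.209, 0.678, 0.209]
ft_force: [-14.5, -7.8, 12.3]
opening: 0.0211
```

```bash
python3 - <<'E'
from h import *
rep()
E
```

```text
t 14.42 p [0.5272 0.2    0.1599] zyaw 34.4 yyaw 124.4 xaxis [-0.006 -0.003 -1.   ] q [ 0.36  0.35 -0.09  1.14 -0.    1.33] open 0.0211 F [-14.5  -7.8  12.3] lever 125.1 rad 0.1136
```

Two full cycles are done. I'll do at least one more, watching for the clutch slipping.

Emit:
send_rows:
  steps:
    - [-0.001,-0.0003,-0.01,-5]
    - [0,-0.0003,-0.008,-4]
    - [0,-0.0003,-0.008,-4]
    - [0,-0.0003,-0.008,-4]
    - [0,-0.0003,-0.008,-4]
    - [0,-0.0003,-0.008,-4]
    - [0,-0.0003,-0.008,-4]
    - [0,-0.0003,-0.008,-4]
    - [0,-0.0003,-0.008,-4]
    - [0,-0.0003,-0.008,-4]

```text
clock: 15.25
ee_pos: [0.4833, 0.1358, 0.1604]
eef_rot: [0.558, -0.433, 0.559, 0.434]
ft_force: [-2.3, 2.2, -2.7]
opening: 0.021
```

Emit:
send_rows:
  steps:
    - [0,-0.0003,-0.008,-4]
    - [0,-0.0003,-0.008,-4]
    - [0,-0.0003,-0.008,-4]
    - [0,-0.0003,-0.008,-4]
    - [0,-0.0003,-0.008,-4]
    - [0,-0.0003,-0.008,-4]
    - [0,-0.0003,-0.008,-4]
    - [0,-0.0003,-0.008,-4]
    - [0,-0.0003,-0.008,-4]
    - [0,-0.0003,-0.008,-4]

```text
clock: 16.08
ee_pos: [0.4913, 0.0573, 0.1604]
eef_rot: [0.377, -0.598, 0.377, 0.599]
ft_force: [-0.8, 2.1, -3.5]
opening: 0.0205
```

Emit:
send_rows:
  steps:
    - [0,-0.0003,-0.008,-4]
    - [0,-0.0003,-0.008,-4]
    - [0,-0.0003,-0.008,-4]
    - [0,0,-0.001,0]
    - [0,0,0,0]

```text
clock: 16.5
ee_pos: [0.5036, 0.0376, 0.1603]
eef_rot: [0.314, -0.632, 0.312, 0.636]
ft_force: [-6.4, 8.3, 0.1]
opening: 0.0212
```

Emit:
send_rows:
  steps:
    - [0,-0.0003,0.009,4]
    - [0,-0.0003,0.008,4]
    - [0,-0.0003,0.008,4]
    - [0,-0.0003,0.008,4]
    - [0,-0.0003,0.008,4]
    - [0,-0.0003,0.008,4]
    - [0,-0.0003,0.008,4]
    - [0,-0.0003,0.008,4]
    - [0,-0.0003,0.008,4]
    - [0,-0.0003,0.008,4]

```text
clock: 17.33
ee_pos: [0.4798, 0.1112, 0.1603]
eef_rot: [0.511, -0.488, 0.513, 0.487]
ft_force: [-3.8, -6.8, 0.3]
opening: 0.0215
```

Emit:
send_rows:
  steps:
    - [0,-0.0003,0.008,4]
    - [0,-0.0003,0.008,4]
    - [0,-0.0003,0.008,4]
    - [0,-0.0003,0.008,4]
    - [0,-0.0003,0.008,4]
    - [0,-0.0003,0.008,4]
    - [0,-0.0003,0.008,4]
    - [0,-0.0003,0.008,4]
    - [0,-0.0003,0.008,4]
    - [0,-0.0003,0.008,4]

```text
clock: 18.17
ee_pos: [0.5097, 0.1843, 0.1603]
eef_rot: [0.647, -0.283, 0.649, 0.283]
ft_force: [-6.8, -3.1, 1.7]
opening: 0.0211
```

Emit:
send_rows:
  steps:
    - [0,-0.0003,0.008,4]
    - [0,-0.0003,0.008,4]
    - [0,-0.0003,0.008,4]
    - [0,-0.0001,0.002,1]
    - [0,0,0,0]
    - [0,0,0,0]

```text
clock: 18.67
ee_pos: [0.5273, 0.1999, 0.1601]
eef_rot: [0.673, -0.209, 0.678, 0.209]
ft_force: [-16.1, -5.8, 8.7]
opening: 0.0209
```

```bash
python3 - <<'E'
from h import *
rep()
E
```

```text
t 18.67 p [0.5273 0.1999 0.1601] zyaw 34.4 yyaw 124.4 xaxis [-0.007 -0.003 -1.   ] q [ 0.36  0.35 -0.08  1.14 -0.    1.33] open 0.0209 F [-16.1  -5.8   8.7] lever 125.1 rad 0.1135
```

Time is ample, so I'll do one more cycle for margin. I'm checking the mid-stroke force on the tightening swing.

Emit:
send_rows:
  steps:
    - [-0.001,-0.0003,-0.01,-5]
    - [0,-0.0003,-0.008,-4]
    - [0,-0.0003,-0.008,-4]
    - [0,-0.0003,-0.008,-4]
    - [0,-0.0003,-0.008,-4]
    - [0,-0.0003,-0.008,-4]
    - [0,-0.0003,-0.008,-4]
    - [0,-0.0003,-0.008,-4]
    - [0,-0.0003,-0.008,-4]
    - [0,-0.0003,-0.008,-4]

```text
clock: 19.5
ee_pos: [0.4833, 0.1356, 0.1606]
eef_rot: [0.558, -0.433, 0.559, 0.435]
ft_force: [-4.1, 1.6, -7.1]
opening: 0.0213
```

Emit:
send_rows:
  steps:
    - [0,-0.0003,-0.008,-4]
    - [0,-0.0003,-0.008,-4]
    - [0,-0.0003,-0.008,-4]
    - [0,-0.0003,-0.008,-4]
    - [0,-0.0003,-0.008,-4]
    - [0,-0.0003,-0.008,-4]
    - [0,-0.0003,-0.008,-4]
    - [0,-0.0003,-0.008,-4]
    - [0,-0.0003,-0.008,-4]
    - [0,-0.0003,-0.008,-4]

```text
clock: 20.33
ee_pos: [0.4915, 0.0572, 0.1606]
eef_rot: [0.376, -0.597, 0.377, 0.599]
ft_force: [-1.3, 0.6, -9.4]
opening: 0.021
```

Emit:
send_rows:
  steps:
    - [0,-0.0003,-0.008,-4]
    - [0,-0.0003,-0.008,-4]
    - [0,-0.0003,-0.008,-4]
    - [0,0,-0.001,0]
    - [0,0,0,0]

```text
clock: 20.75
ee_pos: [0.5037, 0.0376, 0.1606]
eef_rot: [0.313, -0.632, 0.313, 0.636]
ft_force: [-6.8, 8.3, -3.4]
opening: 0.0207
```

Emit:
send_rows:
  steps:
    - [0,-0.0003,0.009,4]
    - [0,-0.0003,0.008,4]
    - [0,-0.0003,0.008,4]
    - [0,-0.0003,0.008,4]
    - [0,-0.0003,0.008,4]
    - [0,-0.0003,0.008,4]
    - [0,-0.0003,0.008,4]
    - [0,-0.0003,0.008,4]
    - [0,-0.0003,0.008,4]
    - [0,-0.0003,0.008,4]

```text
clock: 21.58
ee_pos: [0.4799, 0.111, 0.1606]
eef_rot: [0.51, -0.487, 0.514, 0.488]
ft_force: [-4.5, -6.0, -4.0]
opening: 0.0207
```

Emit:
send_rows:
  steps:
    - [0,-0.0003,0.008,4]
    - [0,-0.0003,0.008,4]
    - [0,-0.0003,0.008,4]
    - [0,-0.0003,0.008,4]
    - [0,-0.0003,0.008,4]
    - [0,-0.0003,0.008,4]
    - [0,-0.0003,0.008,4]
    - [0,-0.0003,0.008,4]
    - [0,-0.0003,0.008,4]
    - [0,-0.0003,0.008,4]

```text
clock: 22.42
ee_pos: [0.5097, 0.1842, 0.1606]
eef_rot: [0.646, -0.283, 0.65, 0.284]
ft_force: [-8.2, -0.4, -1.8]
opening: 0.0208
```

Emit:
send_rows:
  steps:
    - [0,-0.0003,0.008,4]
    - [0,-0.0003,0.008,4]
    - [0,-0.0003,0.006,3]
    - [0,0,0,0]
    - [0,0,0,0]
    - [0,0,0,0]

```text
clock: 22.92
ee_pos: [0.5268, 0.1994, 0.1607]
eef_rot: [0.67, -0.221, 0.673, 0.222]
ft_force: [-6.5, 3.3, -4.0]
opening: 0.0213
```

```bash
python3 - <<'E'
from h import *
rep()
E
```

```text
t 22.92 p [0.5268 0.1994 0.1607] zyaw 36.5 yyaw 126.5 xaxis [-0.005  0.    -1.   ] q [ 0.36  0.35 -0.09  1.14  0.    1.3 ] open 0.0213 F [-6.5  3.3 -4. ] lever 125.4 rad 0.1134
```

Now I'll open the jaw and lift off.

Emit:
send_rows:
  steps:
    - [0,0,0,0]
    - [0,0,0,0]
    - [0,0,0,0]
    - [0,0,0,0]
    - [0,0,0,0]
  jaw: 0.055

```text
clock: 23.33
ee_pos: [0.5293, 0.199, 0.1617]
eef_rot: [0.672, -0.221, 0.671, 0.221]
ft_force: [0.0, -0.5, 0.4]
opening: 0.055
```

Emit:
send_rows:
  steps:
    - [-0.01,0,0,0]
    - [-0.02,0,0,0]
    - [-0.02,0,0,0]
    - [-0.02,0,0,0]
    - [-0.02,0,0,0]
    - [0,0.02,0,0]
    - [0,0.02,0,0]
    - [0,0.02,0,0]
    - [0,0,0,0]
    - [0,0,0,0]

```text
clock: 24.17
ee_pos: [0.493, 0.2478, 0.2522]
eef_rot: [0.672, -0.221, 0.671, 0.222]
ft_force: [0.5, 0.2, 0.5]
opening: 0.0547
```

```bash
python3 - <<'E'
from h import *
rep()
a=save('scene','s9.png')[0];b=save('wrist','w9.png')[0];c=save('top','t9.png')[0]
f=lambda im,x,y,w=80,h=75:cv2.resize(im[y:y+h,x:x+w],(400,300),interpolation=cv2.INTER_CUBIC)
o=np.vstack([np.hstack([f(a,213,227),f(a,330,170)]),np.hstack([cv2.resize(b,(400,300)),f(c,348,205)])])
cv2.imwrite('pics/z9.png',o[:,:,::-1])
E
```

```text
t 24.17 p [0.493  0.2478 0.2522] zyaw 36.5 yyaw 126.5 xaxis [ 0.001  0.    -1.   ] q [ 0.47  0.28  0.05  1.34 -0.    1.4 ] open 0.0547 F [0.5 0.2 0.5] lever 125.2 rad 0.1724
```

View pics/z9.png

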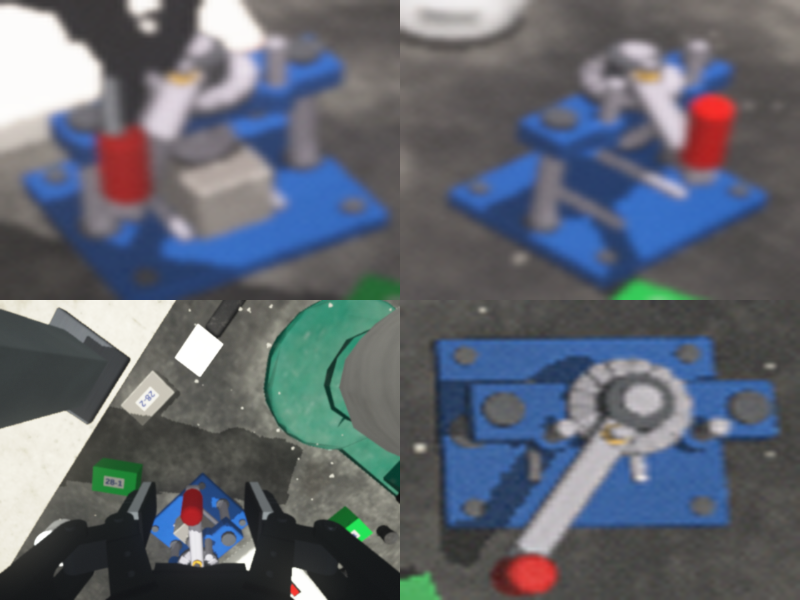

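The foot's dark disc is seated on the prism, at (213,147) in the zoom. The spare clamp looks unchanged, and the gripper is clear with wrist force near 0.

```bash
python3 - <<'E'
from plant import manip
print(manip.hand_in())
E
```

```text
the job is handed in; nothing more can be done
None
```

I tightened the left clamp, the one with the grey prism under its screw, and handed the job in at about 24 s. No verdict was reported.

- **Swings:** I gripped the red knob, pushed it to the left stop, then did four full right-and-left swings. The measured lever angle ran from about 125° to 218° each time. Four swings should gain about 5 rad against the 2.6 needed.
- **Release:** I opened the jaw and backed off. The wrist force read about 0.5 N per axis or less.
- **Last pictures:** The foot sits on the prism, the prism lies under it, and the empty clamp looks unmoved.
- **Not measured:** I did not measure the screw angle or the prism's distance from the screw axis. The mid-stroke forces rose only slightly over the swings, so they did not clearly show the clutch slipping. Tightness rests on the swing count and the picture of the seated foot.

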